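# Drive the seized hinge pin out of a dry-block heater's lid

### The job

The lid of the small white block heater has to come off, but its hinge pin is seized: take the drift punch from its rest, feel its tip into the small knock-out hole in the closed end of the hinge without ramming the hinge, and drive the pin until it stands at least 30 mm out of the open end. Lay the punch back in the notches of its rest as it lay before, then draw the pin out with the fingers and lay it flat in the blue tray. Do not let the pin fall on the bench, leave the lid lying on the heater, and do not disturb the other things.

Things in the scene. Friction and masses are not known exactly. Their poses are not given: they have to be found in the camera images.
- heater: Small white dry-block heater, 170 x 92 x 78 mm, fixed. Origin under its centre on the bench; x from its hinge side to its front panel, y along the hinge from the knock-out end to the open end. The hinge is a row of square steel lugs, 26 x 26 mm, 100 mm long in all, its axis along y, 92 mm above the bench, 101 mm behind the origin (16 mm behind the rear wall); the pin lies in it.
- knockout (a point): Centre of the closed -y end of the hinge, on its axis, at the outer face of the 6 mm end plate. The plate has a plain round knock-out hole 6.6 mm wide, but is slotted up and down under its two screws: the hole lies up to 4 mm above or below this point, differently each time, so feel for it. Behind the plate the bore is 15 mm; the pin's end lies 7 to 14 mm inside the face, by chance.
- outlet (a point): Centre of the hinge's open end face (+y), 100 mm from the knock-out mouth along the axis; bore 11.4 mm. The pin leaves here. At the start its end is 2 to 9 mm inside, out of the fingers' reach.
- pin_mid (a point): Middle of the seized hinge pin: a dull steel rod 10 mm across, 84 mm long, its y along its length, hidden in the hinge at the start. It binds in the bore about 14 mm inside the open end: it takes some 12 to 22 N to move, with no spring-back, until its rear end has passed that place. 52 g.
- lid: Clear hood with a grey hinge lug, lying loose on the heater's deck, held only by the pin and its fit over the block; top 111 mm above the bench. Origin 78 mm above the heater's origin.
- punch_grip (a point): Where to hold the drift punch: on its axis, in the middle part of its blue octagonal handle (12 mm across flats, two flats upright; handle from 55 mm behind this point to 35 mm ahead). y points along the punch to its tip, z up. 85 g, lying level in the rest, 40 mm above the bench.
- punch_tip (a point): Flat tip of the punch, 110 mm ahead of the grip point on the same axis; the steel shank is 5 mm thick and its last 65 mm are straight and fit the knock-out hole.
- rest_seat (a point): Where the punch's grip point lies in the fixed rest; y along the punch towards its tip, z up, 40 mm above the bench. Base plate 50 x 150 mm, 6 mm thick; two white V-notched posts, 10 mm thick, up to 51 mm high, 49 mm behind and 75 mm ahead of this point along y; the notches are 26 mm wide at the top and centre the punch.
- tray_in (a point): Middle of the inner floor (4 mm above the bench) of the fixed blue parts tray, 130 mm (x) by 150 mm (y) outside, walls 4 mm thick, 22 mm high.
- tube_rack: Bystander: orange tube rack with capped tubes, 70 x 110 x 71 mm. Loose, leave it where it is. Origin under its centre.
- reagent: Bystander: amber bottle, 60 mm across, 125 mm tall. Loose, leave it where it is. Origin under its centre.
- screwdriver: Bystander: red-handled screwdriver. Loose, leave it where it is. Origin under its centre.
- glove_box: Bystander: blue box of gloves, 120 x 230 x 70 mm. Loose, leave it where it is. Origin under its centre.
- tip_box: Bystander: purple pipette-tip box, 85 x 120 x 58 mm. Loose, leave it where it is. Origin under its centre.
- beaker: Bystander: glass beaker, 60 mm across, 70 mm tall. Loose, leave it where it is. Origin under its centre.
Mind the look-alikes: they are no part of the job. Leave any pink, purple or turquoise look-alike of the part that bears rest_seat alone.

How it is judged:
On the way, in this order (a step that is already met when the one before it is completed fails the run):
1. the pin is driven at least 25 mm out of the hinge's open end by the punch pushing on it through the knock-out hole (y of pin_mid in the frame of heater between 0.033 and 0.085 m and contact force between punch and pin above 0.3 N and y of punch_tip in the frame of heater above -0.03 m), for 0.05 s.
2. the pin is drawn clear of the hinge, held in the fingers (y of pin_mid in the frame of heater above 0.093 m and contact force between the fingers and pin above 1 N and height (world z) of pin_mid above 0.05 m), for 0.05 s.
At the end, for the whole second after the job is handed in: The pin lies at rest flat on the tray floor (middle inside the walls, under 16 mm above the bench); the punch lies still in both notches, pointing as before, within 15 mm and 0.08 rad of its place; the lid lies on the heater within 15 mm of where it was, tilted under 0.1 rad (x of pin_mid in the frame of tray_in between -0.055 and 0.055 m and y of pin_mid in the frame of tray_in between -0.065 and 0.065 m and height (world z) of pin_mid below 0.016 m and linear speed of each of pin, punch below 0.02 m/s and distance between punch_grip and rest_seat below 0.015 m and angle between the y axis of punch_grip and the y axis of rest_seat, either way round below 0.08 rad and y of punch_tip in the frame of rest_seat above 0.09 m and distance of lid from where it was at the start of the episode below 0.015 m and angle between lid's own z axis and vertical below 0.1 rad); the robot touches nothing.
It fails at once if the punch bears on the hinge or heater with more than 35 N (contact force between punch and heater above 35 N).
It fails at once if the pin falls on the bench (lower than 30 mm and more than 120 mm from the tray's middle) (height (world z) of pin_mid below 0.03 m and horizontal distance between pin_mid and tray_in above 0.12 m).
It fails at once if the lid is lifted or shoved by more than 15 mm, or tilted by more than 0.15 rad (distance of lid from where it was at the start of the episode above 0.015 m or angle between lid's own z axis and vertical above 0.15 rad).
It fails at once if a bystander is moved by more than 30 mm (distance of any of tube_rack, reagent, screwdriver, glove_box, tip_box, beaker from where it was at the start of the episode above 0.03 m).
It also fails if it takes over 64 s, if anything falls off the work surface, if the arm or the gripper's body presses on something with over 40 N, if the wrist force passes 120 N, or if a joint passes its speed limit or range.

### The arm

A 6-joint arm with a two-finger parallel gripper is mounted at the origin on the work surface. World frame = base frame: x ahead of the robot, y to its left, z up, the work surface at z = 0. Lengths are in m, angles in rad, forces in N, time in s.
With the tool pointing down it reaches from about 0.35 to 0.925 m from the base axis. Payload 6.4 kg.
Tool frame: the origin (TCP) lies between the finger pads; the fingertips stand 19 mm ahead of it and the grasp point (between the pads) is the TCP (tip_reach is the distance from the TCP to the fingertips, in m); x points along the fingers, y is the direction in which the jaws open and shut, and the axes are right-handed (so a half turn about x gives the same grasp; the last joint's range is limited). The gripper opens to 94 mm and grips with 3 to 60 N. Pads are 16 mm wide; open, the fingers measure 119 mm over their backs; the gripper's body (75 mm by 177 mm) begins 78 mm behind the grasp point.
Start: joints at [-0.174, 0.245, 1.558, -0, 1.339, -0.174], TCP at [0.65, 0, 0.224] pointing down, gripper open.
Joint ranges: [-3.13, 3.13], [-1.02, 2.26], [0.13, 2.54], [-0.95, 4.09], [0.21, 2.88], [-2.74, 2.74]. Speed limits (rad/s): [2.57, 2.57, 3.14, 3.14, 3.14, 3.14].

### API

Orientations are given as a unit quaternion [x, y, z, w].
In Python, from rig import sense, read_camera, camera_model, close_job, search_frame, tip_reach gives the robot as it stands.
- The arm moves only by the shell command python3 -m crank 'ROWS' [FORCE]. ROWS is text: rows parted by semicolons, each of 7 numbers parted by spaces: the shift along the tool's x, y, z in m, then the turn, a rotation vector about the tool's x, y, z in degrees, then the opening, from -1 (shut) to 1 (fully open). In form: tx ty tz wx wy wz hand; .... A call has 1 to 12 rows; each row shifts and turns the commanded pose from where the row before left it, along the tool's axes as they then stand; what a row does not reach is not made up. A row lasts 1/8 s, in which the tool goes at most 62.5 mm and 10.7 degrees, less where a joint would pass 70% of its speed; a pose out of reach is approached as far as the arm can. A call is refused whole if a number of a shift passes 0.0625 or a number of a turn 10.7, either way. A call with a gripper value outside its range is refused whole. The fingers move at their own pace and stop on an object; FORCE is the grip in N (left out, the last holds). Time passes only in rows, so rows that do not move let the fingers close. It gives the time, the measured TCP pose, the force and the opening at its end, in the units of the state.
- sense(): the state, without advancing time (a new reading comes with each control period).
- read_camera(name): name is "scene" or "side" or "wrist"; returns the picture (480x640x3 uint8, blue, green, red); there is no depth.
- camera_model(name): a dict with "K" (3x3 intrinsics, pixels), "R" (3x3) and "t" (3): a world point X has camera coordinates R X + t. Camera axes: x right, y down, z forward; pixel columns grow to the right and rows downward; lengths in m; the calibration is good to about 2 mm. A picture is of the moment at which its call begins: read the wrist's pose just before it. camera_model takes no time and is no camera call; for the wrist camera it gives the pose at the moment of the call.
- close_job(): hands the job in, once; it reports no verdict.
Trained networks look in the newest picture that a camera, given by its name, has taken for a name from the list of things; names that differ only in an ending like _2 or _b are one class to them, and where a whole thing is asked for, a point or a joint stands for the part that bears it (a point fixed in the world has none). Each returns a list of dicts, best first, with "confidence" (0 to 1); they miss things now and then, are a little off and sometimes report something else, mostly with a low value. They report only what shows in the picture. A call takes as long as a camera call. They do not tell look-alikes from the thing itself.
- search_frame(camera, name): "pixel" ([row, column] in pixels, amid what is visible of it).
The state is a dict: "t": time; "joint_pos": joint angles; "joint_velocities": joint speeds; "effort": joint torques, N m; "tcp_pos": TCP position; "ee_rot": TCP orientation; "contact_force": force on the tool from outside, world axes, zero at the start; "ft_torque": the same for the moment, N m; "width": opening from 0.0 (shut) to 1.0 (fully open).
Only numpy, scipy, OpenCV 4.12 (cv2) and the standard library are available. Lean on these libraries where they do the work, as an engineer would, in place of code of your own. Each camera call takes 0.05 s, during which the arm holds its last target. There are 200 camera calls.

## Working session

There is one attempt and no reset: what is moved stays moved. The work goes in short steps, Python scripts to look and compute and a shell command to move; the robot and the scene stay as the last step left them, time stands still between calls to the robot, and variables do not carry over. Pictures are saved under pics/ and viewed, about 8 in all and at most 12, crops included, and the job is handed in when it is done.

```bash
ls; mkdir -p pics; python3 - <<'E'
from rig import *
import cv2
s=sense();print({k:(v if not hasattr(v,'round') else v) for k,v in s.items()})
a=read_camera("scene");b=read_camera("side")
cv2.imwrite("pics/scene.png",a);cv2.imwrite("pics/side.png",b)
for c in ("scene","side"):
  m=camera_model(c);print(c,m)
for n in ["heater","knockout","outlet","lid","punch_grip","punch_tip","rest_seat","tray_in"]:
  for c in ("scene","side"):
    print(n,c,[( [round(x) for x in d["pixel"]],round(d["confidence"],2)) for d in search_frame(c,n)])
print(sense()["t"])
E
```

```text
pics
{'t': 0.0, 'joint_pos': array([-1.74105263e-01,  2.45769222e-01,  1.55898111e+00,  4.47503007e-05,
        1.33869043e+00, -1.74103982e-01]), 'joint_velocities': array([ 0.00018546,  0.00022442,  0.00095441, -0.00104893,  0.00135658,
       -0.00124603]), 'effort': array([ 8.38778797e-04, -4.15839279e+01, -3.14599335e+01,  6.84806099e-02,
        3.33599187e-02, -1.41738678e-04]), 'tcp_pos': array([6.49451109e-01, 1.10574822e-04, 2.23391704e-01]), 'ee_rot': array([ 0.49964029,  0.50054079, -0.50036509,  0.49945297]), 'contact_force': array([0.25745946, 0.34995047, 0.58383594]), 'ft_torque': array([-0.02245146,  0.01969834, -0.03711825]), 'width': 0.9995317122124039}
scene {'K': array([[566.05310966,   0.        , 318.51378991],
       [  0.        , 566.05310966, 238.35629691],
       [  0.        ,   0.        ,   1.        ]]), 'R': array([[-0.71760468,  0.69638641,  0.00945987],
       [ 0.54269887,  0.56764412, -0.61907842],
       [-0.43648764, -0.43911971, -0.7852722 ]]), 't': array([ 0.33279712, -0.21116966,  1.86712177])}
side {'K': array([[474.99559709,   0.        , 32
[... 379 characters left out ...]
, 0.72), ([280, 320], 0.59)]
knockout scene [([291, 277], 0.67)]
knockout side [([194, 360], 0.68), ([261, 381], 0.65)]
outlet scene [([291, 274], 0.71)]
outlet side [([178, 334], 0.52), ([355, 384], 0.46)]
lid scene [([261, 274], 0.86), ([190, 232], 0.15)]
lid side [([242, 383], 0.78), ([293, 458], 0.39)]
punch_grip scene [([194, 234], 0.44)]
punch_grip side [([350, 393], 0.5)]
punch_tip scene [([193, 228], 0.61)]
punch_tip side [([348, 391], 0.58), ([354, 382], 0.39)]
rest_seat scene [([199, 230], 0.73), ([198, 311], 0.61)]
rest_seat side [([329, 306], 0.96), ([390, 248], 0.93), ([406, 339], 0.92)]
tray_in scene [([317, 394], 0.95)]
tray_in side [([215, 305], 0.56), ([262, 381], 0.54)]
0.9
```

View pics/scene.png

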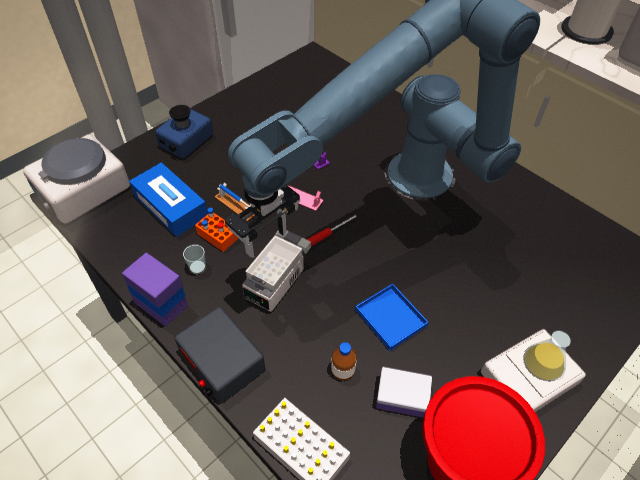

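View pics/side.png

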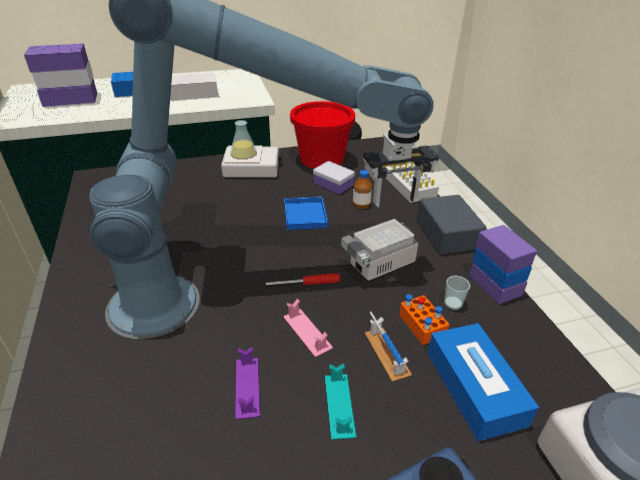

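```bash
cat > h.py <<'E'
import numpy as np, cv2
from rig import *
def plane(cam,rc,z,m=None):
    m=m or camera_model(cam)
    d=m["R"].T@np.linalg.inv(m["K"])@np.array([rc[1],rc[0],1.]); o=-m["R"].T@m["t"]
    return o+d*(z-o[2])/d[2]
def proj(X,m):
    p=m["K"]@(m["R"]@np.asarray(X,float)+m["t"]); return p[:2]/p[2]
def shot(cam,name,crop=None,f=1):
    m=camera_model(cam); im=read_camera(cam); np.savez(f"pics/{name}.npz",**m,im=im)
    if crop: r0,r1,c0,c1=crop; im=im[r0:r1,c0:c1]
    cv2.imwrite(f"pics/{name}.png",cv2.resize(im,None,fx=f,fy=f,interpolation=cv2.INTER_CUBIC)); return m
E
python3 - <<'E'
from h import *
im=cv2.imread("pics/side.png")
cv2.imwrite("pics/side_c.png",cv2.resize(im[190:390,270:470],None,fx=3,fy=3,interpolation=cv2.INTER_CUBIC))
for n,rc,z in [("rest base far",(335,372),.006),("rest base near",(376,400),.006),("tip",(316,374),.04),("handle",(365,400),.04),("hinge",(243,350),.092),("tray",(213,305),.0),("bottle",(205,362),.0),("rack",(325,424),.03),("driver",(280,320),.01),("beaker",(303,456),0)]:
  print(n,plane("side",rc,z).round(3))
print(plane("scene",(317,392),0.).round(3))
E
```

```text
rest base far [ 0.504 -0.257  0.006]
rest base near [ 0.522 -0.385  0.006]
tip [ 0.516 -0.229  0.04 ]
handle [ 0.519 -0.38   0.04 ]
hinge [ 0.528 -0.003  0.092]
tray [0.478 0.301 0.   ]
bottle [0.677 0.299 0.   ]
rack [ 0.626 -0.279  0.03 ]
driver [ 0.434 -0.039  0.01 ]
beaker [ 0.758 -0.206  0.   ]
[0.473 0.295 0.   ]
```

View pics/side_c.png

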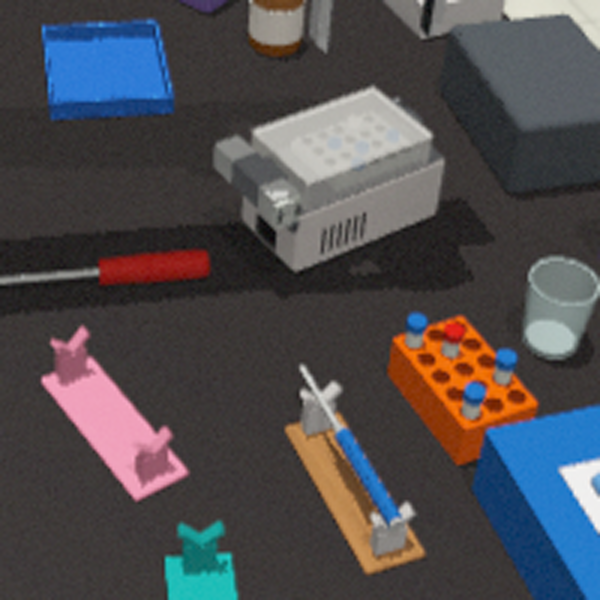

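```bash
python3 -m crank '-0.06 -0.03 0.04 0 0 0 1;-0.06 -0.03 0.05 0 0 0 1;-0.02 -0.03 0.05 0 0 0 1; 0 0 0 0 0 0 1;0 0 0 0 0 0 1'; python3 - <<'E'
from h import *
m=shot("wrist","w1");print(m,sense()["tcp_pos"])
for n in ["punch_tip","punch_grip","rest_seat","heater","knockout","outlet"]:
    print(n,[( [round(x) for x in d["pixel"]],round(d["confidence"],2)) for d in search_frame("wrist",n)])
E
```

```text
t: 1.52
tcp_pos: [0.5735, -0.1191, 0.3368]
ee_rot: [0.5, 0.5, -0.5, 0.5]
contact_force: [-0.6, -0.6, -0.3]
width: 1.001
{'K': array([[356.60237269,   0.        , 316.96896386],
       [  0.        , 356.60237269, 233.42981079],
       [  0.        ,   0.        ,   1.        ]]), 'R': array([[ 9.99999852e-01, -4.78406799e-04, -2.59655069e-04],
       [-4.00082862e-04, -9.69437891e-01,  2.45336535e-01],
       [-3.69090129e-04, -2.45336395e-01, -9.69437939e-01]]), 't': array([-0.57271399, -0.1685487 ,  0.47048938])} [ 0.57357071 -0.11857844  0.33630203]
punch_tip [([320, 278], 0.66), ([308, 285], 0.18)]
punch_grip [([323, 279], 0.57), ([308, 287], 0.51), ([129, 204], 0.4)]
rest_seat [([294, 66], 0.88), ([308, 288], 0.86), ([243, 164], 0.74), ([407, 190], 0.65)]
heater [([103, 290], 0.62), ([316, 278], 0.45)]
knockout [([104, 290], 0.72)]
outlet [([100, 289], 0.78)]
```

View pics/w1.png

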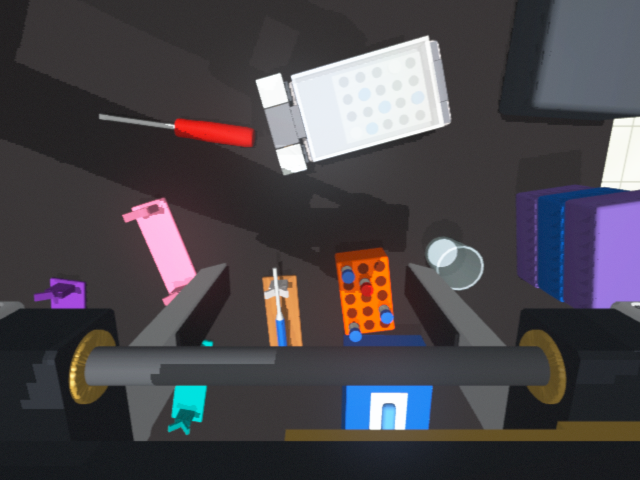

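```bash
python3 - <<'E'
from h import *
d=np.load("pics/w1.npz");m={k:d[k] for k in "KRt"}
P=lambda c,r,z:plane("wrist",(r,c),z,m).round(4)
for n,c,r,z in [("far L",257,79,.105),("far R",281,73,.105),("near L",281,175,.105),("near R",306,169,.105),("tip",275,268,.04),("hnd front",280,318,.04),("base TL",263,278,.006),("base TR",297,276,.006),("lid TL",290,74,.111),("lid BL",312,160,.111),("lid TR",430,38,.111),("lidBR",447,122,.111)]: print(n,P(c,r,z))
im=d["im"]; cv2.imwrite("pics/w1c.png",np.hstack([cv2.resize(im[60:190,240:330],None,fx=4,fy=4,interpolation=cv2.INTER_CUBIC),cv2.resize(im[240:370,240:330],None,fx=4,fy=4,interpolation=cv2.INTER_CUBIC)]))
E
```

```text
far L [0.5114 0.0154 0.105 ]
far R [0.5361 0.0211 0.105 ]
near L [ 0.5335 -0.0818  0.105 ]
near R [ 0.5608 -0.0754  0.105 ]
tip [ 0.5157 -0.2123  0.04  ]
hnd front [ 0.5206 -0.2867  0.04  ]
base TL [ 0.4934 -0.24    0.006 ]
base TR [ 0.5433 -0.2369  0.006 ]
lid TL [0.5457 0.0191 0.111 ]
lid BL [ 0.5674 -0.0656  0.111 ]
lid TR [0.6837 0.0518 0.111 ]
lidBR [ 0.7074 -0.027   0.111 ]
```

View pics/w1c.png

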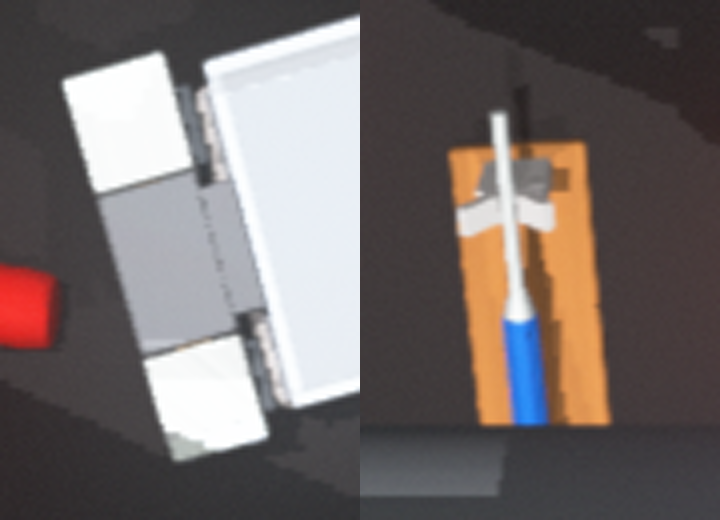

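```bash
python3 -m crank '0.055 -0.024 0.05 0 0 0 1;0.055 0 0 0 0 0 1;0.04 0 0 0 0 0 1;0 0 0 0 10.7 0 1;0 0 0 0 10.7 0 1;0 0 0 0 10.7 0 1;0 0 0 0 10.7 0 1;0 0 0 0 10.7 0 1;0 0 0 0 10.7 0 1;0 0 0 0 0 0 1;0 0 0 0 0 0 1'; python3 - <<'E'
from h import *
m=shot("wrist","w2");s=sense();print(s["tcp_pos"],s["joint_pos"])
p=proj((.549,-.079,.092),m);print(p)
im=np.load("pics/w2.npz")["im"];c,r=int(p[0]),int(p[1]);print(c,r)
r0,c0=max(r-60,0),max(c-60,0)
cv2.imwrite("pics/w2c.png",np.hstack([cv2.resize(im[r0:r0+120,c0:c0+120],(480,480),interpolation=cv2.INTER_CUBIC),cv2.resize(im[:,::],(320,480))]))
print(r0,c0)
E
```

```text
t: 3.25
tcp_pos: [0.5548, -0.1591, 0.1988]
ee_rot: [0.689, 0.689, -0.159, 0.159]
contact_force: [-0.1, 0.3, 0.4]
width: 1.003
[ 0.55495778 -0.15903114  0.19949844] [-0.78314035  0.50066612  1.56374454  0.74771391  1.9291086  -0.84366032]
[310.9446983  303.25875714]
310 303
243 250
```

View pics/w2c.png

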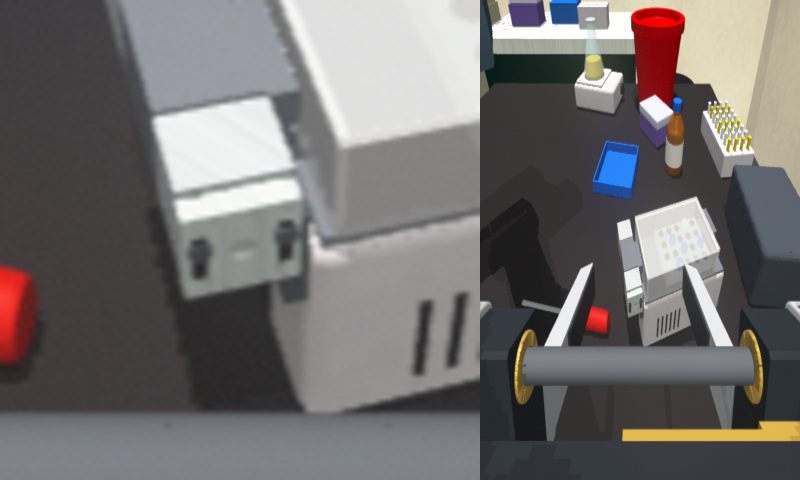

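```bash
python3 -m crank '0.03 0 0.03 0 5 0 1;0.03 0 0.03 0 5 0 1;0 0 0 0 0 0 1;0 0 0 0 0 0 1'; python3 - <<'E'
from h import *
m=shot("wrist","w3");s=sense();print(s["tcp_pos"],s["joint_pos"])
p=proj((.549,-.079,.092),m);print(p)
im=np.load("pics/w3.npz")["im"];c,r=int(p[0]),int(p[1])
r0,c0=r-45,c-45
q=cv2.resize(im[r0:r0+90,c0:c0+90],(720,720),interpolation=cv2.INTER_CUBIC)[60:660]
cv2.imwrite("pics/w3c.png",cv2.convertScaleAbs(q,alpha=1.0))
print(r0,c0)
E
```

```text
t: 3.8
tcp_pos: [0.5556, -0.1288, 0.122]
ee_rot: [0.7, 0.7, -0.097, 0.1]
contact_force: [0.3, 0.6, 0.8]
width: 0.999
[ 0.55581547 -0.12925526  0.12250628] [-0.76800422  0.67140485  1.57483962  0.82940823  1.92526936 -0.93335359]
[307.83879252 280.2575568 ]
235 262
```

View pics/w3c.png

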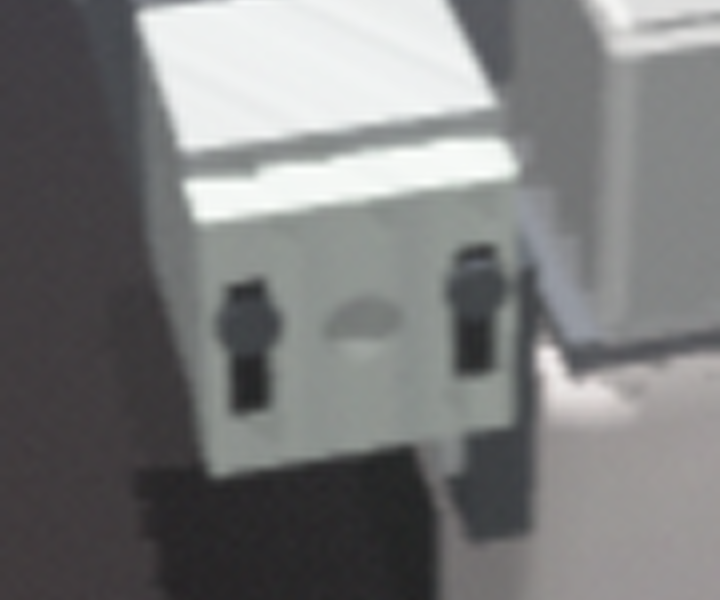

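```bash
python3 - <<'E'
from h import *
d=np.load("pics/w3.npz");m={k:d[k] for k in "KRt"}
r0,c0=235,262
f=lambda x,y:(r0+(y+60)/8-.44,c0+x/8-.44)
print("hole",plane("wrist",f(363,327),.0889,m))
for n,p,z in [("lugTL",(185,155),.105),("lugTR",(497,105),.105),("lugfarL",(138,15),.105),("plTL",(200,222),.1019),("plTR",(518,182),.1019),("plBL",(213,477),.0759),("plBR",(515,427),.0759)]: print(n,plane("wrist",f(*p),z,m).round(4))
obj=np.array([[-13,13,0],[13,13,0],[13,-13,0],[-13,-13,0]],float)/1e3
img=np.array([f(*p)[::-1] for p in [(200,222),(518,182),(515,427),(213,477)]])
ok,rv,tv=cv2.solvePnP(obj,img,m["K"],None,flags=cv2.SOLVEPNP_IPPE)
print("pnp centre",m["R"].T@(tv[:,0]-m["t"]))
Rw=m["R"].T@cv2.Rodrigues(rv)[0];print(Rw.round(3))
E
```

```text
hole [ 0.54835358 -0.07783964  0.0889    ]
lugTL [ 0.5344 -0.0765  0.105 ]
lugTR [ 0.5592 -0.0692  0.105 ]
lugfarL [ 0.5287 -0.0556  0.105 ]
plTL [ 0.5358 -0.0812  0.1019]
plTR [ 0.5609 -0.0757  0.1019]
plBL [ 0.5358 -0.0813  0.0759]
plBR [ 0.5611 -0.0749  0.0759]
pnp centre [ 0.54834637 -0.07712136  0.08799516]
[[ 0.974 -0.004  0.227]
 [ 0.227 -0.005 -0.974]
 [ 0.005  1.    -0.004]]
```

```bash
python3 -m crank '-0.05 -0.01 -0.04 0 0 0 1;-0.05 -0.01 -0.04 0 -10.6 0 1;-0.05 -0.01 -0.04 0 -10.6 0 1;0 0 0.02 0 -10.6 0 1;0 0 0 0 -10.6 0 1;0 0 0 0 -10.6 0 1;0 0 0 0 -10.6 0 1;0 0 0 0 -10.6 0 1;0 0 0 -4.5 0 0 1;0 0 0 0 0 0 1'; python3 - <<'E'
from h import *
s=sense();print(s["tcp_pos"],s["joint_pos"])
from scipy.spatial.transform import Rotation as Ro
print(Ro.from_quat(s["ee_rot"]).as_matrix().round(3))
E
```

```text
t: 5.1
tcp_pos: [0.5261, -0.238, 0.2636]
ee_rot: [0.48, 0.517, -0.48, 0.521]
contact_force: [-0.2, 0.0, -0.0]
width: 1.0
[ 0.52610006 -0.23798193  0.26363764] [-6.21041245e-01  4.14211298e-02  1.71176711e+00 -6.22944703e-05
  1.38227790e+00 -6.98951053e-01]
[[ 0.005  0.997  0.078]
 [-0.004  0.078 -0.997]
 [-1.     0.005  0.004]]
```

```bash
python3 -m crank '0.045 -0.0045 0.045 0 0 0 -0.1;0.045 -0.0045 0.042 0 0 0 -0.1;0.045 0 0 0 0 0 -0.1;0 0 0 0 0 0 -0.1;0 0 0 0 0 0 -0.1'; python3 - <<'E'
from h import *
m=shot("wrist","w4");s=sense();print(s["tcp_pos"],s["width"])
print(proj(s["tcp_pos"],m))
E
```

```text
t: 5.72
tcp_pos: [0.5244, -0.3254, 0.1288]
ee_rot: [0.48, 0.518, -0.48, 0.52]
contact_force: [0.2, -0.3, 0.5]
width: 0.501
[ 0.52481026 -0.32551717  0.12934296] 0.46776898057363525
[319.35335099 294.78126465]
```

View pics/w4.png

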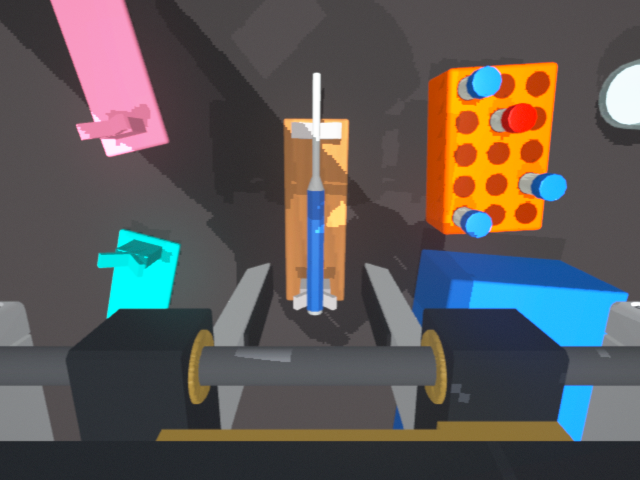

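```bash
python3 - <<'E'
from h import *
d=np.load("pics/w4.npz");m={k:d[k] for k in "KRt"}
P=lambda c,r,z=.04:plane("wrist",(r,c),z,m)
tip,fr,re=P(317,73),P(316,189),P(315.3,310)
print(tip,fr,re,np.linalg.norm(tip-re),np.degrees(np.arctan2(-(tip-re)[0],(tip-re)[1])))
u=(tip-re)/np.linalg.norm(tip-re);print("grip",tip-.11*u,fr-.035*u, "posts",P(316,130,.051),P(315,297,.051))
b=[P(285,120,.006),P(348,120,.006),P(285,299,.006),P(346,299,.006)]
print(np.round(b,4), np.mean(b,0))
s=sense();from scipy.spatial.transform import Rotation as Ro
R=Ro.from_quat(s["ee_rot"]).as_matrix();print(R.T@(tip-.11*u-s["tcp_pos"]))
E
```

```text
[ 0.51503506 -0.21121065  0.04      ] [ 0.52015682 -0.28602936  0.04      ] [ 0.52672508 -0.37814625  0.04      ] 0.16734440132781778 4.005716990427092
grip [ 0.52271923 -0.32094193  0.04      ] [ 0.52260178 -0.32094386  0.04      ] posts [ 0.5171361  -0.24688801  0.051     ] [ 0.52532477 -0.36246222  0.051     ]
[[ 0.4931 -0.2401  0.006 ]
 [ 0.5406 -0.2364  0.006 ]
 [ 0.5012 -0.3867  0.006 ]
 [ 0.5535 -0.3827  0.006 ]] [ 0.522107   -0.31147985  0.006     ]
[ 0.08931758 -0.00205229 -0.00506234]
```

```bash
python3 -m crank '0.04 -0.001 -0.003 0 0 0 -0.1;0.035 -0.001 -0.002 0 0 0 -0.1;0.0145 0 0 0 0 0 -0.1;0 0 0 0 0 0 -0.1;0 0 0 0 0 0 -1;0 0 0 0 0 0 -1;0 0 0 0 0 0 -1;0 0 0 0 0 0 -1' 55; python3 - <<'E'
from h import *
s=sense();print(s["tcp_pos"],s["width"],s["contact_force"],s["ft_torque"])
E
```

```text
t: 6.78
tcp_pos: [0.5226, -0.32, 0.0377]
ee_rot: [0.481, 0.518, -0.48, 0.52]
contact_force: [5.1, 1.6, 2.1]
width: 0.118
[ 0.5225792  -0.31998707  0.03769221] 0.11848634486252606 [5.1467328  1.56281802 2.06729484] [ 0.23614812 -0.81918156 -0.02227146]
```

```bash
python3 -m crank '-0.03 0 0 0 0 0 -1;-0.05 0 0 0 0 0 -1;-0.04 0 0 0 0 0 -1;0 0 -0.03 -5 0 0 -1;0 0 -0.03 -5 0 0 -1;0 0 0 0 0 0 -1;0 0 0 0 0 0 -1'; python3 - <<'E'
from h import *
from scipy.spatial.transform import Rotation as Ro
d=np.load("pics/w4.npz");m={k:d[k] for k in "KRt"}
for c,r,z in [(449,75,.05),(554,64,.05),(547,230,.05),(444,233,.05),(428,92,.0),(482,82,.071)]: print(plane("wrist",(r,c),z,m).round(3))
m=shot("wrist","w5",crop=(0,320,160,480),f=1.8);s=sense();print(s["tcp_pos"],s["width"],s["contact_force"])
R=Ro.from_quat(s["ee_rot"]).as_matrix();print(R.round(3))
print("predicted tip px",proj(s["tcp_pos"]+R@[-.0023,0,-.11],m))
a=np.radians(14.5);u=np.array([-np.sin(a),np.cos(a),0]);g=np.array([.5484,-.078,.0889])-.122*u;g[2]-=.0023
print("target",g,"tool delta",R.T@(g-s["tcp_pos"]))
E
```

```text
t: 7.65
tcp_pos: [0.5136, -0.2606, 0.1564]
ee_rot: [0.433, 0.559, -0.433, 0.559]
contact_force: [0.2, -1.0, -1.8]
width: 0.117
[ 0.597 -0.208  0.05 ]
[ 0.661 -0.196  0.05 ]
[ 0.681 -0.301  0.05 ]
[ 0.611 -0.308  0.05 ]
[ 0.6   -0.211  0.   ]
[ 0.609 -0.214  0.071]
[ 0.51367129 -0.26094153  0.15643269] 0.1168311143411143 [-0.39589441 -0.55324781 -0.81234683]
[[-0.     0.968  0.249]
 [-0.     0.249 -0.968]
 [-1.    -0.     0.   ]]
predicted tip px [318.8738249   44.30950994]
target [ 0.57894636 -0.19611401  0.0866    ] tool delta [ 0.069803    0.07937716 -0.04654949]
```

View pics/w5.png

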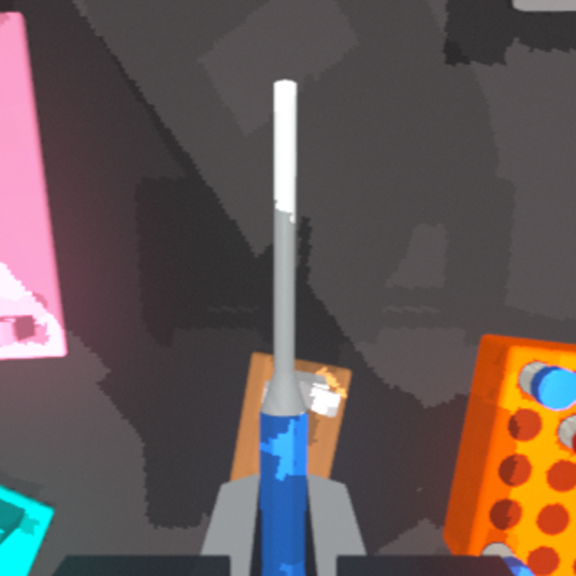

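```bash
python3 -m crank '0 0.04 -0.023 0 0 0 -1;0 0.04 -0.023 0 0 0 -1;0.035 0 0 0 0 0 -1;0.035 0 0 0 0 0 -1;0 0 0 0 0 0 -1;0 0 0 0 0 0 -1'; cat > st.py <<'E'
from h import *
from scipy.spatial.transform import Rotation as Ro
import sys
a=np.radians(14.5);u=np.array([-np.sin(a),np.cos(a),0]);v=np.array([np.cos(a),np.sin(a),0])
H=np.array([.5484,-.078,.0889])
def st():
    s=sense();R=Ro.from_quat(s["ee_rot"]).as_matrix()
    tip=s["tcp_pos"]+R@[-.0023,0,-.11]; d=tip-H
    print("tip rel hole mm: along %.2f lat %.2f z %.2f"%tuple(1e3*np.array([d@u,d@v,d[2]])),"F along %.1f lat %.1f z %.1f"%(s["contact_force"]@u,s["contact_force"]@v,s["contact_force"][2]),"tq",s["ft_torque"].round(2),"yaw",np.degrees(np.arctan2(R[0,2],-R[1,2])).round(2),s["tcp_pos"].round(4),s["width"].round(3),s["t"])
    return s,R,tip
if __name__=="__main__": st()
E
python3 - <<'E'
from st import *
m=shot("wrist","w6",crop=(0,160,240,400),f=4);s,R,tip=st()
print(proj(tip,m),proj(H,m))
E
```

```text
t: 8.45
tcp_pos: [0.5803, -0.1966, 0.0877]
ee_rot: [0.433, 0.558, -0.433, 0.559]
contact_force: [-0.4, -0.1, 0.2]
width: 0.117Traceback (most recent call last):
  File "<stdin>", line 2, in <module>
  File "st.py", line 9, in st
    print("tip rel hole mm: along %.2f lat %.2f z %.2f"%tuple(1e3*np.array([d@u,d@v,d[2]])),"F along %.1f lat %.1f z %.1f"%(s["contact_force"]@u,s["contact_force"]@v,s["contact_force"][2]),"tq",s["ft_torque"].round(2),"yaw",np.degrees(np.arctan2(R[0,2],-R[1,2])).round(2),s["tcp_pos"].round(4),s["width"].round(3),s["t"])
                                                                                                                                                                                                                                                                                                      ^^^^^^^^^^^^^^^^
AttributeError: 'float' object has no attribute 'round'
```

View pics/w6.png

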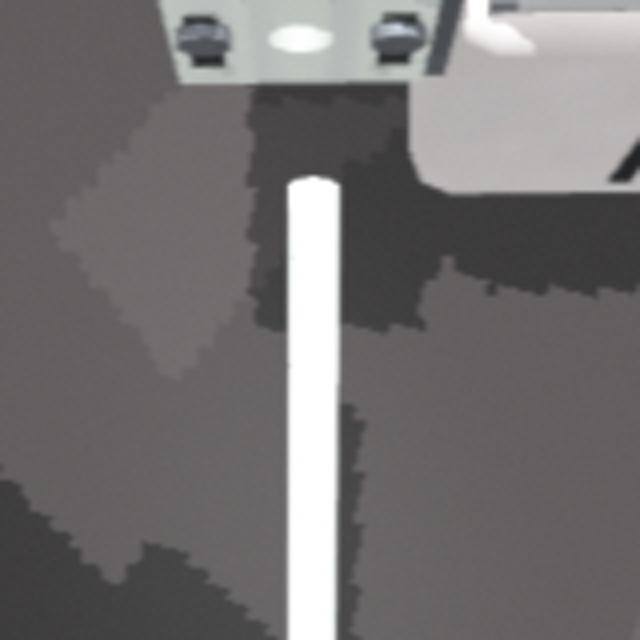

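```bash
sed -i 's/s\["width"\].round(3)/round(s["width"],3)/' st.py; python3 - <<'E'
from st import *
d=np.load("pics/w6.npz");m={k:d[k] for k in "KRt"}
s,R,tip=st()
f=lambda x,y,z:plane("wrist",(y/4-.375,240+x/4-.375),z,m)
h=f(300,38,.0889);t=f(314,181,tip[2]);print("hole",h,"tip",t,"FKtip",tip)
e=(h-t);print("along %.2f lat %.2f mm"%(e@-R[:,2]*1e3,e@R[:,1]*1e3), "tool axes")
b1=f(180,83,.0759);b2=f(425,80,.0759);print("plate yaw",np.degrees(np.arctan2((b2-b1)[1],(b2-b1)[0])),np.linalg.norm(b2-b1))
a1=f(312,640,tip[2]);print("shaft dir yaw",np.degrees(np.arctan2(-(t-a1)[0],(t-a1)[1])))
s1=f(203,41,.092);s2=f(398,38,.092);print("screw yaw",np.degrees(np.arctan2((s2-s1)[1],(s2-s1)[0])))
E
```

```text
tip rel hole mm: along -12.96 lat 1.66 z 1.49 F along 0.2 lat -0.0 z -0.8 tq [-0.01 -0.03  0.03] yaw 14.46 [ 0.5807 -0.1967  0.0883] 0.12 8.5
hole [ 0.54816293 -0.07822952  0.0889    ] tip [ 0.55281775 -0.09072468  0.09038921] FKtip [ 0.55325095 -0.09013435  0.09038921]
along 13.26 lat -1.39 mm tool axes
plate yaw 15.082220325229114 0.02647391304318266
shaft dir yaw 14.205423948043604
screw yaw 15.239720040533628
```

```bash
python3 -m crank '0.0015 -0.0004 0 -0.6 0 0 -1;0 0 -0.006 0 0 0 -1;0 0 0 0 0 0 -1;0 0 0 0 0 0 -1'; python3 - <<'E'
from st import *
m=shot("wrist","w7",crop=(0,110,270,370),f=6);s,R,tip=st();st();
print(proj(tip,m))
for i in range(3): read_camera("wrist"); st()
E
```

```text
t: 9.0
tcp_pos: [0.5777, -0.1897, 0.0851]
ee_rot: [0.43, 0.561, -0.43, 0.562]
contact_force: [-0.3, 0.3, -1.0]
width: 0.121
tip rel hole mm: along -5.56 lat -0.84 z -1.55 F along 0.2 lat 0.2 z -1.5 tq [ 0.    0.01 -0.05] yaw 15.11 [ 0.5777 -0.1898  0.0851] 0.115 9.05
tip rel hole mm: along -5.56 lat -0.84 z -1.55 F along 0.2 lat 0.2 z -1.5 tq [ 0.    0.01 -0.05] yaw 15.11 [ 0.5777 -0.1898  0.0851] 0.115 9.05
[318.71048027  43.81515144]
tip rel hole mm: along -5.58 lat -0.82 z -1.58 F along -0.0 lat -0.3 z -0.7 tq [ 0.02 -0.06 -0.09] yaw 15.1 [ 0.5777 -0.1898  0.085 ] 0.121 9.1
tip rel hole mm: along -5.61 lat -0.85 z -1.64 F along -0.5 lat -0.1 z -0.1 tq [ 0.05 -0.02  0.03] yaw 15.1 [ 0.5776 -0.1898  0.085 ] 0.114 9.15
tip rel hole mm: along -5.60 lat -0.85 z -1.65 F along -0.0 lat 0.2 z 0.3 tq [-0.02  0.   -0.04] yaw 15.1 [ 0.5776 -0.1898  0.0849] 0.118 9.2
```

View pics/w7.png

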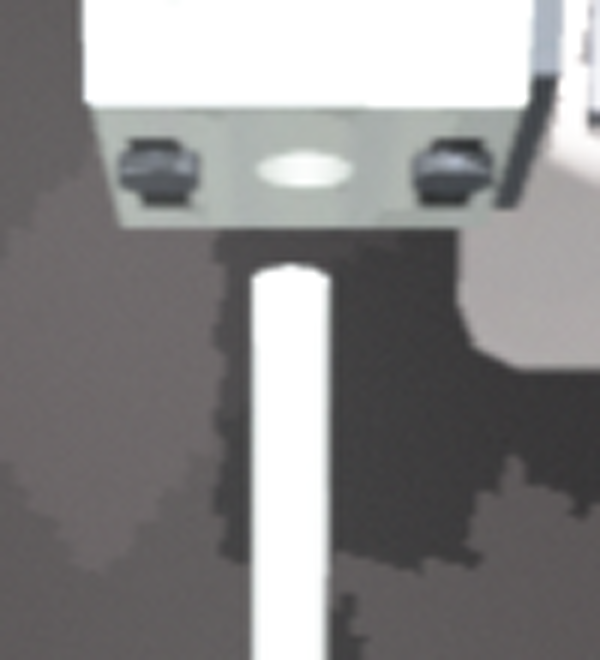

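```bash
python3 -m crank '-0.0016 0.0009 0 0 0 0 -1;0 0 0 0 0 0 -1;0 0 0 0 0 0 -1;0 0 0 0 0 0 -1'; python3 - <<'E'
from st import *
m=shot("wrist","w8",crop=(0,110,270,370),f=6);s,R,tip=st()
im=np.load("pics/w8.npz")["im"];g=cv2.cvtColor(im,cv2.COLOR_BGR2GRAY).astype(int)
for r in (26,27,28,29,46,50,60): print(r,g[r,285:355].tolist())
E
```

```text
t: 9.7
tcp_pos: [0.5785, -0.1896, 0.0865]
ee_rot: [0.43, 0.561, -0.43, 0.561]
contact_force: [-0.0, -0.0, -2.0]
width: 0.12
tip rel hole mm: along -5.55 lat 0.01 z -0.07 F along -0.1 lat -0.1 z -0.6 tq [ 0.03 -0.01 -0.01] yaw 15.1 [ 0.5785 -0.1896  0.0865] 0.116 9.75
26 [150, 176, 167, 140, 109, 97, 100, 109, 117, 117, 110, 100, 102, 126, 137, 142, 166, 178, 180, 179, 179, 175, 175, 174, 173, 175, 176, 181, 185, 191, 204, 214, 218, 220, 220, 216, 207, 198, 190, 182, 177, 173, 170, 169, 170, 171, 172, 172, 175, 176, 174, 156, 143, 146, 134, 131, 143, 131, 113, 103, 88, 77, 78, 99, 128, 151, 148, 113, 77, 71]
27 [139, 168, 169, 139, 110, 111, 115, 119, 123, 122, 119, 114, 120, 134, 138, 124, 151, 177, 180, 180, 178, 176, 175, 174, 175, 176, 183, 202, 220, 233, 241, 246, 248, 250, 249, 247, 244, 238, 228, 208, 187, 177, 171, 171, 170, 171, 171, 173, 175, 176, 164, 139, 134, 148, 157, 166, 175, 175, 170, 159, 129, 103, 92, 88, 110, 142, 144, 108, 75, 72]
28 [131, 161, 156, 125, 114, 115, 117, 117, 120, 116, 117, 116, 134, 148, 138, 125, 151, 179, 180, 180, 178, 176, 175, 175, 175, 184, 2
[... 842 characters left out ...]
40, 163, 164, 165, 166, 164, 164, 165, 164, 164]
50 [105, 104, 105, 104, 104, 106, 107, 105, 106, 105, 105, 105, 104, 106, 106, 105, 105, 105, 104, 103, 89, 78, 76, 75, 76, 77, 105, 224, 254, 255, 255, 255, 255, 255, 255, 255, 255, 254, 250, 208, 100, 64, 64, 62, 63, 63, 61, 62, 60, 62, 61, 61, 60, 60, 59, 60, 60, 58, 64, 96, 143, 164, 165, 166, 165, 166, 166, 166, 165, 166]
60 [105, 106, 105, 105, 105, 104, 105, 105, 105, 104, 104, 105, 105, 105, 105, 106, 104, 104, 104, 105, 104, 91, 79, 75, 76, 77, 108, 223, 252, 254, 255, 255, 255, 255, 255, 255, 255, 254, 245, 188, 92, 63, 62, 64, 63, 63, 62, 61, 62, 62, 61, 61, 59, 61, 61, 58, 60, 57, 59, 58, 59, 57, 57, 60, 64, 74, 103, 137, 157, 162]
```

```bash
python3 -m crank '0 0 -0.003 0 0 0 -1;0 0 -0.002 0 0 0 -1;0 0 -0.001 0 0 0 -1;0 0 -0.0005 0 0 0 -1;0 0 0 0 0 0 -1;0 0 0 0 0 0 -1'; python3 st.py; python3 -m crank '0 0 -0.0005 0 0 0 -1;0 0 -0.0005 0 0 0 -1;0 0 0 0 0 0 -1'; python3 st.py
```

```text
t: 10.5
tcp_pos: [0.5768, -0.1834, 0.0866]
ee_rot: [0.43, 0.561, -0.43, 0.561]
contact_force: [-0.3, 0.0, -1.1]
width: 0.12
tip rel hole mm: along 0.88 lat -0.01 z -0.04 F along 0.1 lat -0.3 z -1.1 tq [ 0.    0.03 -0.01] yaw 15.1 [ 0.5768 -0.1834  0.0866] 0.12 10.5
t: 10.88
tcp_pos: [0.5765, -0.1823, 0.0865]
ee_rot: [0.43, 0.561, -0.43, 0.561]
contact_force: [0.2, -0.0, -1.1]
width: 0.118
tip rel hole mm: along 1.97 lat -0.04 z -0.06 F along -0.1 lat 0.2 z -1.1 tq [-0.02  0.02  0.  ] yaw 15.1 [ 0.5765 -0.1823  0.0865] 0.118 10.875
```

```bash
python3 -m crank '0 0 -0.001 0 0 0 -1;0 0 -0.001 0 0 0 -1;0 0 -0.001 0 0 0 -1;0 0 -0.001 0 0 0 -1;0 0 0 0 0 0 -1'; python3 st.py;  python3 -m crank '0 0 -0.001 0 0 0 -1;0 0 -0.001 0 0 0 -1;0 0 -0.001 0 0 0 -1;0 0 0 0 0 0 -1'; python3 st.py
```

```text
t: 11.5
tcp_pos: [0.5755, -0.1784, 0.0866]
ee_rot: [0.43, 0.561, -0.43, 0.561]
contact_force: [-0.2, -0.2, -1.0]
width: 0.12
tip rel hole mm: along 6.02 lat -0.07 z -0.04 F along -0.2 lat -0.3 z -1.0 tq [-0.03 -0.06 -0.01] yaw 15.1 [ 0.5755 -0.1784  0.0866] 0.12 11.5
t: 12.0
tcp_pos: [0.5747, -0.1755, 0.0865]
ee_rot: [0.43, 0.561, -0.43, 0.561]
contact_force: [1.4, 0.2, -1.0]
width: 0.118
tip rel hole mm: along 9.04 lat -0.15 z -0.07 F along -0.2 lat 1.4 z -1.0 tq [ 0.01  0.02 -0.  ] yaw 15.1 [ 0.5747 -0.1755  0.0865] 0.118 12.0
```

```bash
python3 -m crank '0 0.0003 -0.001 0 0 0 -1;0 0 -0.001 0 0 0 -1;0 0 -0.001 0 0 0 -1;0 0 0 0 0 0 -1'; python3 st.py;  python3 -m crank '0 0 -0.001 0 0 0 -1;0 0 -0.001 0 0 0 -1;0 0 -0.001 0 0 0 -1;0 0 0 0 0 0 -1'; python3 st.py
```

```text
t: 12.5
tcp_pos: [0.5743, -0.1727, 0.0867]
ee_rot: [0.43, 0.561, -0.43, 0.562]
contact_force: [0.2, -1.2, -1.0]
width: 0.117
tip rel hole mm: along 11.78 lat 0.22 z 0.02 F along -1.2 lat -0.1 z -1.0 tq [-0.12 -0.06 -0.01] yaw 15.11 [ 0.5743 -0.1727  0.0867] 0.117 12.5
t: 13.0
tcp_pos: [0.5748, -0.1722, 0.0878]
ee_rot: [0.429, 0.559, -0.431, 0.564]
contact_force: [2.6, -9.0, -1.1]
width: 0.119
tip rel hole mm: along 12.20 lat 0.81 z 0.56 F along -9.4 lat 0.2 z -1.1 tq [-1.49 -0.36  0.05] yaw 15.11 [ 0.5748 -0.1722  0.0878] 0.119 13.0
```

```bash
python3 -m crank '0 0 -0.001 0 0 0 -1;0 0 -0.001 0 0 0 -1;0 0 0 0 0 0 -1'; python3 - <<'E'
from st import *
s,R,tip=st();print(R.round(4))
E
```

```text
t: 13.38
tcp_pos: [0.5751, -0.1718, 0.0886]
ee_rot: [0.429, 0.558, -0.431, 0.565]
contact_force: [3.6, -12.9, -1.0]
width: 0.117
tip rel hole mm: along 12.49 lat 1.19 z 0.93 F along -13.4 lat 0.2 z -1.0 tq [-2.28 -0.6   0.08] yaw 15.12 [ 0.5751 -0.1718  0.0886] 0.117 13.375
[[ 0.0062  0.9654  0.2608]
 [-0.0084  0.2608 -0.9654]
 [-0.9999  0.0038  0.0098]]
```

```bash
python3 -m crank '0.0018 -0.0009 0 0 0.5 0 -1;0 0 -0.001 0 0 0 -1;0 0 -0.001 0 0 0 -1;0 0 0 0 0 0 -1'; python3 st.py
```

```text
t: 13.88
tcp_pos: [0.5744, -0.1711, 0.0873]
ee_rot: [0.431, 0.559, -0.429, 0.563]
contact_force: [4.6, -14.0, -1.4]
width: 0.117
tip rel hole mm: along 13.34 lat 0.69 z 0.37 F along -14.7 lat 1.0 z -1.4 tq [-2.67 -0.74 -0.02] yaw 15.1 [ 0.5744 -0.1711  0.0873] 0.117 13.875
```

```bash
python3 -m crank '0.0003 -0.0003 -0.001 0 0.2 0 -1;0 0 -0.001 0 0 0 -1;0 0 -0.001 0 0 0 -1;0 0 -0.001 0 0 0 -1;0 0 0 0 0 0 -1'; python3 st.py
```

```text
t: 14.5
tcp_pos: [0.5731, -0.1674, 0.0871]
ee_rot: [0.431, 0.56, -0.429, 0.562]
contact_force: [3.8, -15.1, -1.3]
width: 0.114
tip rel hole mm: along 17.27 lat 0.40 z 0.50 F along -15.5 lat -0.1 z -1.3 tq [-2.72 -0.78 -0.02] yaw 15.09 [ 0.5731 -0.1674  0.0871] 0.114 14.5
```

```bash
python3 -m crank '0.0003 -0.0002 -0.0015 0 0 0 -1;0 0 -0.0015 0 0 0 -1;0 0 -0.0015 0 0 0 -1;0 0 -0.0015 0 0 0 -1;0 0 -0.0015 0 0 0 -1;0 0 -0.0015 0 0 0 -1;0 0 -0.0015 0 0 0 -1'; python3 st.py
```

```text
t: 15.38
tcp_pos: [0.5703, -0.1574, 0.087]
ee_rot: [0.431, 0.56, -0.429, 0.563]
contact_force: [4.0, -14.9, -0.6]
width: 0.122
tip rel hole mm: along 27.64 lat 0.18 z 0.36 F along -15.4 lat 0.2 z -0.6 tq [-2.73 -0.79 -0.02] yaw 15.1 [ 0.5703 -0.1574  0.087 ] 0.122 15.375
```

```bash
python3 -m crank '0.0002 0 -0.002 0 0 0 -1;0 0 -0.002 0 0 0 -1;0 0 -0.002 0 0 0 -1;0 0 -0.002 0 0 0 -1;0 0 -0.002 0 0 0 -1'; python3 st.py;python3 -m crank '0 0 -0.002 0 0 0 -1;0 0 -0.002 0 0 0 -1;0 0 -0.002 0 0 0 -1;0 0 -0.002 0 0 0 -1;0 0 0 0 0 0 -1'; python3 st.py
```

```text
t: 16.0
tcp_pos: [0.5678, -0.1477, 0.0869]
ee_rot: [0.431, 0.56, -0.428, 0.563]
contact_force: [3.8, -16.7, -1.0]
width: 0.115
tip rel hole mm: along 37.69 lat 0.12 z 0.24 F along -17.1 lat -0.5 z -1.0 tq [-3.04 -0.81  0.01] yaw 15.1 [ 0.5678 -0.1477  0.0869] 0.115 16.0
t: 16.62
tcp_pos: [0.5654, -0.1393, 0.0867]
ee_rot: [0.432, 0.561, -0.428, 0.562]
contact_force: [3.9, -14.7, -1.2]
width: 0.119
tip rel hole mm: along 46.37 lat -0.11 z 0.28 F along -15.2 lat 0.1 z -1.2 tq [-2.57 -0.68 -0.01] yaw 15.11 [ 0.5654 -0.1393  0.0867] 0.119 16.625
```

```bash
python3 -m crank '0 0 -0.002 0 0 0 -1;0 0 -0.002 0 0 0 -1;0 0 -0.002 0 0 0 -1;0 0 -0.0015 0 0 0 -1;0 0 0 0 0 0 -1;0 0 0 0 0 0 -1'; python3 - <<'E'
from st import *
s,R,tip=st()
im=read_camera("scene");cv2.imwrite("pics/sc2.png",im)
m=camera_model("scene");b=read_camera("side");cv2.imwrite("pics/sd2.png",b)
ms=camera_model("side")
for k in (.1,.115,.13,.14,.15): 
  X=H+k*u;X[2]=.092;print(k,proj(X,m).round(1),proj(X,ms).round(1))
E
```

```text
t: 17.38
tcp_pos: [0.5635, -0.1323, 0.0868]
ee_rot: [0.432, 0.561, -0.428, 0.562]
contact_force: [4.2, -14.5, -0.7]
width: 0.118
tip rel hole mm: along 53.67 lat -0.14 z 0.32 F along -15.1 lat 0.4 z -0.7 tq [-2.63 -0.71 -0.01] yaw 15.11 [ 0.5635 -0.1323  0.0868] 0.118 17.375
0.1 [308.1 248. ] [345.9 238.6]
0.115 [312.7 250.3] [343.  235.8]
0.13 [317.4 252.6] [340.1 233. ]
0.14 [320.5 254.2] [338.2 231.1]
0.15 [323.6 255.7] [336.4 229.3]
```

```bash
python3 - <<'E'
from h import *
a=cv2.imread("pics/sc2.png",0);o=cv2.imread("pics/scene.png",0);d=a.astype(int)-o
print("scene diff");print(d[244:262,300:330])
b=cv2.imread("pics/sd2.png",0).astype(int)-cv2.imread("pics/side.png",0)
print("side diff");print(b[222:246,328:352])
E
```

```text
scene diff
[[ 69  67  68  69  69  70  71  68  53  12  11  15  14   5  -2   1   3   6
   17  19  13  12  21   9  11  14  11  14  13  15]
 [ 50  63  65  67  68  68  69  63  17  11  13   2  -1   1  -2   4  19  17
   21  14  14  12  13  17  13  13  16  15  14  18]
 [  3  17  47  64  66  69  65  40  -2  19  23   8   5   5   6  20  22  22
   14  13  11  13  12  11  17  17  14  11  14  15]
 [  2   2  -1  13  48  63  40   6  36  59  67  58  37  24  19  14  14  12
   14  14  15  16  14  13  17  18  10  15  14  11]
 [  0  -2   0   3   0  16  14  -2  14  59 109 128 127  72  42  27  12  15
   11  15  14  14  12  13  14  12  15  13  14  12]
 [ -1   2   3   1   0   1  14  -9 -10  51  97 118 124 125 125  75  47  27
   14  18  15  17  15  11  12  13  12  12  14  19]
 [  0   9   1   2   3   1  11  14   0  28  53  75  99 112 122 125 140  89
   51  32  17  12  11  16  12  14  14  14  14  18]
 [  3   0  14  19  -2   2  10  10  16  16  14  23  48  74 100 133 145 149
  140  98  24  13  15  15  15  15  15  16  12  13]
 [  2   1   1  -1  -2  -1  12  13  13  16  13  17  12  25  46  82 109 132
  144 123  34  
[... 3472 characters left out ...]
3   10   10   12   12
    13   19   49  -31  -92  -97  -95  -95  -78  -81]
 [  12   11    8    7   11    8   10   14   11   15   10   12   10    7
    11    6   16  -69  -96  -98  -97  -93  -77  -76]
 [  11    9    8    8    6    9    6    8   15    9   10   10   12    8
     7    5    9  -60  -88  -96  -93  -87  -69  -58]
 [  11   13    9   14   12    8   10   16   11    8   12    8    9   10
    12    6    9  -42  -75  -87  -60  -47  -25  -36]
 [  13   14   12   14    8    9    8   15   14    9    7   11    5   14
    10    8   11  -16  -61  -58  -46  -45  -16  -29]
 [   8    3   13   10   12    7   15    7    7    8    3   17    8   10
    10   12   10   16  -18  -37  -33  -42  -53  -48]]
```

```bash
python3 -m crank '-0.0013 0.0007 0.0025 0 -0.35 0 -1;-0.0013 0.0007 0.0025 0 -0.35 0 -1;0 0 0 0 0 0 -1;0 0 0 0 0 0 -1'; python3 st.py
```

```text
t: 17.98
tcp_pos: [0.5637, -0.1328, 0.0873]
ee_rot: [0.43, 0.561, -0.43, 0.562]
contact_force: [0.9, -5.9, -0.7]
width: 0.117
tip rel hole mm: along 53.16 lat -0.10 z 0.47 F along -5.9 lat -0.6 z -0.7 tq [-1.01 -0.29 -0.02] yaw 15.11 [ 0.5637 -0.1328  0.0873] 0.117 17.975
```

```bash
python3 -m crank '0 0 0.003 0 0 0 -1;0 0 0.003 0 0 0 -1;0 0 0.004 0 0 0 -1;0 0 0.006 0 0 0 -1;0 0 0.006 0 0 0 -1;0 0 0 0 0 0 -1'; python3 st.py
```

```text
t: 18.73
tcp_pos: [0.5692, -0.1539, 0.0871]
ee_rot: [0.43, 0.561, -0.43, 0.561]
contact_force: [0.4, 0.0, -0.7]
width: 0.119
tip rel hole mm: along 31.35 lat 0.05 z 0.47 F along -0.1 lat 0.4 z -0.7 tq [ 0.03 -0.02 -0.05] yaw 15.06 [ 0.5692 -0.1539  0.0871] 0.119 18.725
```

```bash
python3 -m crank '0 0 0.015 0 0 0 -1;0 0 0.017 0 0 0 -1;0 0 0.014 0 0 0 -1;0 0 0 0 0 0 -1;-0.04 0 0 0 0 0 -1;-0.03 -0.03 0 5 0 0 -1;0 -0.03 0.03 5.6 0 0 -1;0 -0.02 0.04 0 0 0 -1;0 0 0.04 0 0 0 -1;0 0 0 0 0 0 -1;0 0 0 0 0 0 -1'; python3 - <<'E'
from st import *
m=shot("wrist","w9");s,R,tip=st();print(proj(tip,m),R.round(4).tolist())
g=cv2.cvtColor(np.load("pics/w9.npz")["im"],cv2.COLOR_BGR2GRAY);print(g[36:60,316:321].mean(1).astype(int))
for r in (60,80): print(r,g[r,305:333].tolist())
T=np.array([.5226,-.320,.0377]);print("delta tool",R.T@(T-s["tcp_pos"]))
E
```

```text
t: 20.1
tcp_pos: [0.514, -0.3209, 0.1566]
ee_rot: [0.48, 0.52, -0.48, 0.519]
contact_force: [-0.4, -0.1, -1.4]
width: 0.119
tip rel hole mm: along -117.82 lat -74.97 z 70.15 F along -0.1 lat -0.0 z -1.1 tq [-0.06 -0.03  0.01] yaw 4.55 [ 0.514  -0.3205  0.1566] 0.118 20.15
[318.94542682  42.20311776] [[-0.0006, 0.9968, 0.0793], [0.0009, 0.0793, -0.9968], [-1.0, -0.0005, -0.001]]
[ 67  67  68  69  68  68  68  74 141 244 253 253 253 253 253 253 253 253
 253 253 253 253 253 253]
60 [70, 71, 69, 70, 72, 71, 86, 168, 227, 243, 249, 253, 255, 255, 254, 251, 246, 239, 217, 156, 86, 70, 67, 71, 69, 68, 70, 68]
80 [71, 72, 71, 72, 71, 71, 89, 170, 229, 244, 250, 253, 255, 255, 254, 251, 246, 236, 212, 146, 83, 70, 70, 71, 71, 69, 71, 70]
delta tool [0.11894333 0.00863585 0.00029983]
```

```bash
python3 -m crank '0.045 0.0086 0.0003 0 0 0 -1;0.045 0 0 0 0 0 -1;0.015 0 0 0 0 0 -1;0 0 0 0 0 0 -1;0 0 0 0 0 0 -1'; python3 st.py; python3 -m crank '0.008 0 0 0 0 0 -1;0.005 0 0 0 0 0 -1;0 0 0 0 0 0 -1;0 0 0 0 0 0 -1'; python3 st.py
```

```text
t: 20.78
tcp_pos: [0.524, -0.3221, 0.0542]
ee_rot: [0.48, 0.518, -0.48, 0.521]
contact_force: [0.5, 0.3, -0.7]
width: 0.118
tip rel hole mm: along -121.85 lat -65.73 z -32.69 F along 0.2 lat 0.5 z -0.7 tq [ 0.03 -0.05  0.04] yaw 4.52 [ 0.524  -0.3221  0.0542] 0.118 20.775
t: 21.28
tcp_pos: [0.5227, -0.3214, 0.039]
ee_rot: [0.48, 0.519, -0.48, 0.519]
contact_force: [0.2, 0.2, -1.4]
width: 0.117
tip rel hole mm: along -120.84 lat -66.70 z -47.56 F along 0.1 lat 0.2 z -1.4 tq [-0.01  0.03  0.01] yaw 4.5 [ 0.5227 -0.3214  0.039 ] 0.117 21.275
```

```bash
python3 -m crank '0.0014 0 0 0 0 0 -1;0 0 0 0 0 0 -1;0 0 0 0 0 0 -1'; python3 st.py; python3 -m crank '0 0 0 0 0 0 -0.4;0 0 0 0 0 0 -0.4;0 0 0 0 0 0 -0.4;-0.04 0 0 0 0 0 -0.4;-0.05 0 0 0 0 0 -0.4;0 0 0 0 0 0 -0.4;0 0 0 0 0 0 -0.4'; python3 - <<'E'
from st import *
m=shot("wrist","w10");s,R,tip=st()
im=np.load("pics/w10.npz")["im"];hsv=cv2.cvtColor(im,cv2.COLOR_BGR2HSV)
o=np.array([.5227,-.321,.04]);d=np.array([-np.sin(np.radians(4.3)),np.cos(np.radians(4.3)),0])
for n,X in [("tip",o+.11*d),("front",o+.035*d),("rear",o-.055*d)]:print(n,proj(X,m).round(1))
g=cv2.cvtColor(im,cv2.COLOR_BGR2GRAY)
print("col profile",g[50:110,316:320].mean(1).astype(int))
b=((hsv[...,0]>100)&(hsv[...,0]<125)&(hsv[...,1]>150)&(hsv[...,2]>60));b[:,:290]=0;b[:,345:]=0
ys,xs=np.nonzero(b);print("handle px rows",ys.min(),ys.max());
for r in range(195,310,25): x=np.nonzero(b[r])[0];print(r,x.min() if len(x) else None,x.max() if len(x) else None)
E
```

```text
t: 21.65
tcp_pos: [0.5228, -0.3214, 0.0377]
ee_rot: [0.48, 0.519, -0.48, 0.519]
contact_force: [-0.6, -0.5, -0.7]
width: 0.114
tip rel hole mm: along -120.86 lat -66.63 z -48.94 F along -0.3 lat -0.7 z -0.7 tq [-0.01 -0.1  -0.05] yaw 4.5 [ 0.5228 -0.3214  0.0377] 0.114 21.65
t: 22.52
tcp_pos: [0.5224, -0.321, 0.1271]
ee_rot: [0.48, 0.52, -0.48, 0.519]
contact_force: [-0.3, -0.0, -0.4]
width: 0.299
tip rel hole mm: along -119.92 lat -67.27 z 39.72 F along -0.3 lat -0.1 z -0.9 tq [ 0.02 -0.02  0.04] yaw 4.5 [ 0.5219 -0.3206  0.1261] 0.298 22.575
tip [319.3  80.8]
front [318.8 196.3]
rear [318.2 314.2]
col profile [ 70  69  70  70  70  71  70  71  69  71  71  70  70  70  71  71  71  71
  71  71  71  71  71  71  71  71  72  72  72  72  72  74 102 190 236 239
 239 240 240 240 240 240 241 241 241 241 240 238 241 241 242 242 242 241
 242 242 242 242 242 242]
handle px rows 201 319
195 None None
220 311 325
245 311 325
270 311 324
295 310 324
```

```bash
python3 -m crank '-0.05 0 0 0 0 0 -0.4;-0.03 0 -0.06 0 0 0 -0.4;0 0.005 -0.06 0 0 0 -0.4;0 0.005 -0.06 0 0 0 -0.4;0 0.005 -0.06 0 0 0 -0.4;0 0.005 -0.06 0 0 0 -0.4;0 0.0035 -0.05 0 0 0 -0.4;0 0 0 -10.4 0 0 -0.4;0 0 0 0 0 0 -0.4;0 0 0 0 0 0 -0.4'; python3 - <<'E'
from st import *
m=shot("wrist","w11",crop=(100,400,180,460),f=2);s,R,tip=st()
a=np.radians(15);u=np.array([-np.sin(a),np.cos(a),0])
O=np.array([.5483,-.078,.092])+.1*u
for k in (0,.022,.036): print(k,proj(O+k*u,m).round(1))
T=O+.022*u;T[2]=.103;print(T,"delta",R.T@(T-s["tcp_pos"]))
E
```

```text
t: 23.82
tcp_pos: [0.5186, 0.025, 0.2046]
ee_rot: [0.432, 0.56, -0.432, 0.559]
contact_force: [-0.0, 0.4, 0.3]
width: 0.302
tip rel hole mm: along 216.99 lat -3.42 z 118.29 F along 0.3 lat -0.5 z -0.5 tq [-0.02  0.    0.  ] yaw 14.72 [0.5187 0.0248 0.2048] 0.299 23.875
0 [320.8 244.6]
0.022 [320.7 217.5]
0.036 [320.7 199.7]
[0.51672408 0.03984295 0.103     ] delta [ 0.10183446  0.00201736 -0.01496039]
```

View pics/w11.png

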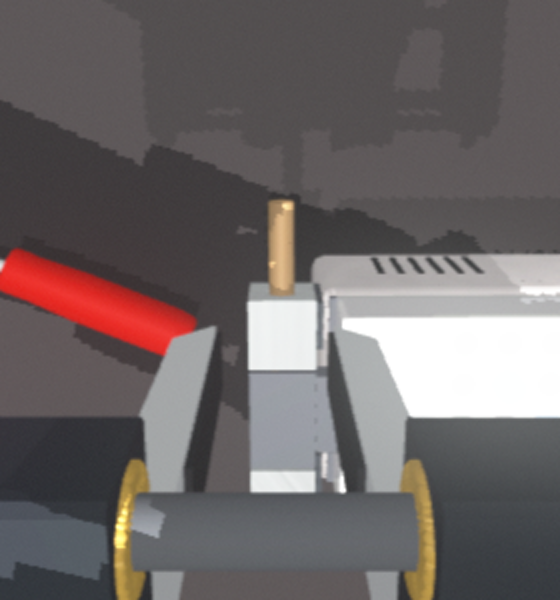

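```bash
python3 -m crank '0 0.002 -0.0155 0 0 0 -0.4;0.045 0 0 0 0 0 -0.4;0.045 0 0 0 0 0 -0.4;0.012 0 0 0 0 0 -0.4;0 0 0 0 0 0 -0.4;0 0 0 0 0 0 -0.4'; python3 st.py; python3 -m crank '0 0 0 0 0 0 -1;0 0 0 0 0 0 -1;0 0 0 0 0 0 -1;0 0 0 0 0 0 -1' 60; python3 st.py
```

```text
t: 24.62
tcp_pos: [0.5184, 0.0408, 0.1056]
ee_rot: [0.432, 0.559, -0.43, 0.562]
contact_force: [-0.8, 0.0, 0.4]
width: 0.297
tip rel hole mm: along 232.48 lat -0.01 z 18.86 F along 0.2 lat -0.8 z 0.4 tq [0.04 0.01 0.01] yaw 14.89 [0.5184 0.0408 0.1056] 0.297 24.625
t: 25.12
tcp_pos: [0.5173, 0.0408, 0.1042]
ee_rot: [0.431, 0.56, -0.431, 0.561]
contact_force: [-1.0, -0.5, 3.2]
width: 0.089
tip rel hole mm: along 232.75 lat -1.09 z 17.55 F along -0.2 lat -1.0 z 3.2 tq [-0.08  0.16 -0.01] yaw 14.89 [0.5173 0.0408 0.1042] 0.089 25.125
```

```bash
python3 -m crank '0 0 -0.002 0 0 0 -1;0 0 -0.002 0 0 0 -1;0 0 -0.002 0 0 0 -1;0 0 -0.002 0 0 0 -1;0 0 -0.002 0 0 0 -1;0 0 0 0 0 0 -1'; python3 st.py
```

```text
t: 25.88
tcp_pos: [0.5158, 0.0471, 0.1042]
ee_rot: [0.429, 0.558, -0.432, 0.563]
contact_force: [1.8, -12.6, 1.1]
width: 0.086
tip rel hole mm: along 239.25 lat -1.07 z 16.73 F along -12.6 lat -1.4 z 1.1 tq [-2.58 -0.39 -0.04] yaw 14.95 [0.5158 0.0471 0.1042] 0.086 25.875
```

```bash
python3 -m crank '0 0 -0.003 0 0 0 -1;0 0 -0.003 0 0 0 -1;0 0 -0.003 0 0 0 -1;0 0 -0.003 0 0 0 -1;0 0 -0.003 0 0 0 -1;0 0 0 0 0 0 -1'; python3 - <<'E'
from st import *
m=shot("wrist","w12");s,R,tip=st()
g=np.load("pics/w12.npz")["im"]
for dz in (-.014,-.022): print(proj(s["tcp_pos"]+R@[.0122,0,dz],m).round(1))
print(cv2.cvtColor(g,cv2.COLOR_BGR2HSV)[190:300:4,318].tolist())
E
```

```text
t: 26.62
tcp_pos: [0.512, 0.0619, 0.1042]
ee_rot: [0.429, 0.558, -0.432, 0.563]
contact_force: [2.0, -12.1, 0.7]
width: 0.084
tip rel hole mm: along 254.58 lat -1.10 z 16.70 F along -13.1 lat -1.5 z 0.8 tq [-2.41 -0.4  -0.04] yaw 14.95 [0.512  0.0619 0.1041] 0.09 26.675
[318.4 258.8]
[318.4 243.7]
[[174, 12, 105], [170, 14, 107], [0, 12, 106], [174, 13, 102], [165, 8, 67], [150, 8, 68], [150, 7, 69], [165, 7, 69], [150, 7, 74], [158, 13, 80], [160, 10, 75], [170, 10, 75], [150, 7, 75], [160, 10, 77], [158, 13, 81], [160, 10, 74], [170, 9, 83], [15, 59, 112], [17, 96, 173], [17, 101, 209], [17, 100, 209], [17, 101, 210], [16, 100, 211], [16, 100, 210], [16, 100, 211], [16, 98, 210], [16, 97, 210], [17, 101, 210]]
```

```bash
python3 -m crank '0 0 -0.003 0 0 0 -1;0 0 -0.003 0 0 0 -1;0 0 -0.003 0 0 0 -1;0 0 -0.003 0 0 0 -1;0 0 0 0 0 0 -1;0 0 0 0 0 0 -1'; python3 st.py
```

```text
t: 27.42
tcp_pos: [0.5089, 0.0736, 0.1041]
ee_rot: [0.43, 0.558, -0.432, 0.563]
contact_force: [2.4, -12.7, 0.6]
width: 0.088
tip rel hole mm: along 266.71 lat -1.12 z 16.72 F along -12.9 lat -0.9 z 0.6 tq [-2.3  -0.49 -0.1 ] yaw 14.95 [0.5089 0.0736 0.1041] 0.088 27.425
```

```bash
python3 -m crank '0 0 -0.004 0 0 0 -1;0 0 -0.004 0 0 0 -1;0 0 -0.004 0 0 0 -1;0 0 -0.004 0 0 0 -1;0 0 -0.004 0 0 0 -1;0 0 -0.004 0 0 0 -1;0 0 0 0 0 0 -1;0 0 0 0 0 0 -1'; python3 st.py
```

```text
t: 28.42
tcp_pos: [0.5013, 0.0998, 0.1036]
ee_rot: [0.431, 0.561, -0.431, 0.561]
contact_force: [0.2, -0.2, -0.6]
width: 0.091
tip rel hole mm: along 293.98 lat -1.89 z 16.96 F along -0.2 lat 0.1 z -0.6 tq [-0.04  0.02  0.04] yaw 14.91 [0.5013 0.0998 0.1036] 0.091 28.425
```

```bash
python3 -m crank '0 0 -0.03 0 0 0 -1;-0.03 0.005 -0.05 0 0 0 -1;-0.02 0.01 -0.05 0 0 0 -1;0 0.01 -0.05 0 0 0 -1;0 0 -0.046 0 0 0 -1;0 0 0 0 0 0 -1;0 0 0 0 0 0 -1;0 0 0 0 0 0 -1'; python3 - <<'E'
from st import *
m=shot("wrist","w13");s,R,tip=st()
im=np.load("pics/w13.npz")["im"];hsv=cv2.cvtColor(im,cv2.COLOR_BGR2HSV)
b=((hsv[...,0]>98)&(hsv[...,0]<125)&(hsv[...,1]>140)).astype(np.uint8);b[340:]=0
ys,xs=np.nonzero(b);print(len(ys),ys.min(),ys.max(),xs.min(),xs.max())
c=max(cv2.findContours(b,0,2)[0],key=cv2.contourArea);q=cv2.approxPolyDP(c,8,True)[:,0];
for p in q: print(p,plane("wrist",p[::-1],.022,m).round(3))
# from scene/side originals
for n,cam in (("sc2","scene"),("sd2","side")):
  im=cv2.imread(f"pics/{n}.png");hsv=cv2.cvtColor(im,cv2.COLOR_BGR2HSV)
  b=((hsv[...,0]>98)&(hsv[...,0]<125)&(hsv[...,1]>140)).astype(np.uint8)
  n_,l,stt,ce=cv2.connectedComponentsWithStats(b)
  k=l[318,392] if cam=="scene" else l[213,305]
  c=cv2.findContours((l==k).astype(np.uint8),0,2)[0][0];r=cv2.approxPolyDP(c,4,True)[:,0]
  print(cam,[plane(cam,p[::-1],.022).round(3)[:2].tolist() for p in r],plane(cam,ce[k][::-1],.008).round(3))
E
```

```text
t: 29.42
tcp_pos: [0.4677, 0.3235, 0.1535]
ee_rot: [0.431, 0.56, -0.432, 0.56]
contact_force: [0.0, 0.5, -0.5]
width: 0.09
tip rel hole mm: along 518.94 lat 21.87 z 66.88 F along -0.0 lat 0.6 z 0.3 tq [ 0.   -0.05  0.03] yaw 14.8 [0.4677 0.3235 0.1535] 0.09 29.475
17567 152 339 221 428
[286 153] [0.427 0.378 0.022]
[221 308] [0.402 0.232 0.022]
[273 309] [0.448 0.243 0.022]
[284 270] [0.448 0.282 0.022]
[313 257] [0.47  0.299 0.022]
[348 268] [0.502 0.297 0.022]
[360 308] [0.522 0.264 0.022]
[380 308] [0.54  0.268 0.022]
[428 218] [0.554 0.357 0.022]
scene [[0.402, 0.23], [0.535, 0.214], [0.563, 0.36], [0.427, 0.378]] [0.477 0.294 0.008]
side [[0.55, 0.348], [0.424, 0.374], [0.395, 0.199], [0.517, 0.178]] [0.476 0.29  0.008]
```

```bash
python3 -m crank '0.04 0.004 0 0 0 0 -1;0.04 0 0 0 0 0 -1;0.03 0 0 0 0 0 -1;0.012 0 0 0 0 0 -1;0 0 0 0 0 0 -1;0 0 0 0 0 0 -1;0 0 0 0 0 0 -1'; python3 st.py
```

```text
t: 30.35
tcp_pos: [0.4722, 0.3261, 0.033]
ee_rot: [0.432, 0.56, -0.43, 0.561]
contact_force: [0.9, 0.0, -0.2]
width: 0.091
tip rel hole mm: along 520.31 lat 26.60 z -53.53 F along -0.2 lat 0.9 z -0.2 tq [-0.   -0.03 -0.03] yaw 14.9 [0.4722 0.3261 0.033 ] 0.091 30.35
```

```bash
python3 -m crank '0.005 0 0.003 0 0 0 -1;0.002 0 0 0 0 0 -1;0 0 0 0 0 0 -1;0 0 0 0 0 0 -1;0 0 0 0 0 0 -1'; python3 st.py
```

```text
t: 30.98
tcp_pos: [0.472, 0.3229, 0.0246]
ee_rot: [0.431, 0.561, -0.431, 0.561]
contact_force: [-0.5, -0.3, -0.4]
width: 0.085
tip rel hole mm: along 517.22 lat 25.60 z -61.98 F along -0.2 lat -0.6 z -0.4 tq [-0.01 -0.03 -0.02] yaw 14.9 [0.472  0.3229 0.0246] 0.085 30.975
```

```bash
python3 -m crank '0 0 0 0 0 0 -0.7;0 0 0 0 0 0 -0.6;0 0 0 0 0 0 -0.5;0 0 0 0 0 0 -0.5;-0.03 0 0 0 0 0 -0.5;-0.05 0 0 0 0 0 -0.5;-0.06 0 0.04 0 0 0 -0.5;-0.05 0 0.05 0 0 0 -0.5;0 0 0 0 0 0 -0.5;0 0 0 0 0 0 -0.5'; python3 - <<'E'
from st import *
m=shot("wrist","w14");s,R,tip=st()
im=np.load("pics/w14.npz")["im"];hsv=cv2.cvtColor(im,cv2.COLOR_BGR2HSV)
b=((hsv[...,0]>98)&(hsv[...,0]<125)&(hsv[...,1]>140)).astype(np.uint8);b[340:]=0
c=max(cv2.findContours(b,0,2)[0],key=cv2.contourArea)
q=cv2.minAreaRect(c);print("tray",[plane("wrist",p[::-1],.015,m).round(3)[:2].tolist() for p in cv2.boxPoints(q)],plane("wrist",q[0][::-1],.015,m).round(3))
hull=np.zeros_like(b);cv2.fillConvexPoly(hull,cv2.convexHull(c),1);hull=cv2.erode(hull,np.ones((7,7)))
p=((hull==1)&(hsv[...,0]<40)&(hsv[...,1]>50)).astype(np.uint8)
n,l,stt,ce=cv2.connectedComponentsWithStats(p)
k=1+np.argmax(stt[1:,4]);ys,xs=np.nonzero(l==k);r=cv2.minAreaRect(np.c_[xs,ys].astype(np.float32))
print("pin px",r,[plane("wrist",v[::-1],.014,m).round(4)[:2].tolist() for v in cv2.boxPoints(r)],plane("wrist",r[0][::-1],.009,m).round(4))
# other checks: diff of scene with start in lid/bystander areas, rest
a=read_camera("side");cv2.imwrite("pics/sd3.png",a)
print("punch grip detections",[( [round(x) for x in d["pixel"]],round(d["confidence"],2)) for d in search_frame("side","punch_grip")])
d=cv2.absdiff(cv2.cvtColor(a,6),cv2.imread("pics/side.png",0))
for nme,(r0,r1,c0,c1) in dict(lid=(220,260,355,420),punch=(310,380,365,410),rack=(290,345,395,450),driver=(270,290,262,345),beaker=(275,310,440,475),glove=(325,440,425,535),tip=(225,305,470,535),bottle=(170,210,350,375)).items(): print(nme,d[r0:r1,c0:c1].mean().round(1),(d[r0:r1,c0:c1]>40).sum())
E
```

```text
t: 32.22
tcp_pos: [0.4916, 0.2465, 0.2]
ee_rot: [0.431, 0.561, -0.431, 0.56]
contact_force: [-0.4, -0.8, -0.6]
width: 0.255
tip rel hole mm: along 438.78 lat 25.04 z 112.57 F along -0.1 lat 0.5 z -0.5 tq [ 0.01 -0.06 -0.02] yaw 14.92 [0.4911 0.2468 0.1991] 0.247 32.275
tray [[0.391, 0.231], [0.425, 0.38], [0.556, 0.36], [0.534, 0.202]] [0.476 0.297 0.015]
pin px ((320.5, 129.0), (14.0, 1.0), 90.0) [[0.4703, 0.3341], [0.4712, 0.3343], [0.4744, 0.3222], [0.4735, 0.322]] [0.4724 0.3283 0.009 ]
punch grip detections [([345, 391], 0.58)]
lid 5.6 131
punch 2.6 2
rack 2.5 0
driver 21.6 105
beaker 2.2 0
glove 2.5 0
tip 2.4 0
bottle 6.0 55
```

```bash
python3 - <<'E'
from st import *
d=np.load("pics/w14.npz");im=d["im"];m={k:d[k] for k in "KRt"}
hsv=cv2.cvtColor(im,cv2.COLOR_BGR2HSV)
quad=np.array([proj(p,m) for p in [(.413,.235,.004),(.434,.368,.004),(.546,.352,.004),(.525,.218,.004)]]).astype(np.int32)
h=np.zeros(im.shape[:2],np.uint8);cv2.fillConvexPoly(h,quad,1)
p=((h==1)&(hsv[...,1]<140)).astype(np.uint8)
n,l,stt,ce=cv2.connectedComponentsWithStats(p)
for k in range(1,n):
  if stt[k,4]>40:
    ys,xs=np.nonzero(l==k);r=cv2.minAreaRect(np.c_[xs,ys].astype(np.float32))
    print(stt[k],hsv[l==k].mean(0).round(),[plane("wrist",v[::-1],.009,m).round(3)[:2].tolist() for v in cv2.boxPoints(r)])
a=cv2.imread("pics/sd3.png").astype(int);o=cv2.imread("pics/side.png").astype(int)
f=lambda x:[(lambda q:(len(q[0]),q[0].mean().round(1),q[1].mean().round(1)))(np.nonzero((x[...,2]>70)&(x[...,1]<40)&(x[...,0]<50)&(np.add.outer(np.abs(np.arange(480)-279)*10,np.abs(np.arange(640)-320))<160)))]
print("driver red",f(o),f(a))
E
```

```text
[ 262   75   95  136 6602] [ 90. 118. 253.] [[0.416, 0.26], [0.434, 0.368], [0.514, 0.36], [0.502, 0.25]]
driver red [(350, np.float64(278.5), np.float64(321.4))] [(170, np.float64(280.8), np.float64(321.7))]
```

```bash
python3 - <<'E'
from st import *
d=np.load("pics/w14.npz");im=d["im"]
h=cv2.cvtColor(im,cv2.COLOR_BGR2HSV)
for r in range(112,230,8): print(r,["%d/%d/%d"%tuple(im[r,c]) for c in range(306,336,3)])
m={k:d[k] for k in "KRt"}
for k in (-.07,.014): 
  X=np.array([.472,.3229,.009])+k*np.array([-.2588,.966,0]);print(proj(X,m))
E
```

```text
112 ['255/232/129', '255/232/131', '255/232/130', '255/231/128', '255/231/127', '255/231/127', '255/229/126', '255/230/125', '255/229/125', '255/228/124']
120 ['255/231/127', '255/231/127', '255/229/128', '255/219/152', '255/217/176', '255/225/152', '255/229/125', '255/229/123', '255/228/123', '255/228/121']
128 ['255/230/127', '255/228/125', '255/203/128', '186/203/235', '230/247/254', '179/197/231', '255/217/128', '255/228/122', '255/228/123', '255/228/123']
136 ['255/227/121', '255/227/120', '255/203/127', '190/203/235', '229/246/254', '183/195/229', '255/224/123', '255/226/118', '255/226/120', '255/225/118']
144 ['255/226/119', '255/225/118', '255/199/125', '187/189/223', '228/245/254', '185/194/227', '255/223/122', '255/225/117', '255/223/114', '255/224/116']
152 ['255/223/115', '255/223/115', '255/198/124', '188/188/223', '228/243/253', '187/191/226', '255/220/118', '255/222/113', '255/221/111', '255/221/110']
160 ['255/222/112', '255/223/113', '255/197/123', '200/209/237', '226/241/253', '188/187/224', '255/220/115', '255/220/109', '255/220/110', '255/219/107']
168 ['255/219/1
[... 556 characters left out ...]
2', '255/231/112', '255/231/112', '255/231/111']
200 ['255/231/113', '255/232/113', '255/211/131', '207/230/251', '227/247/254', '186/192/226', '255/228/108', '255/229/108', '255/229/107', '255/229/108']
208 ['255/230/110', '255/229/108', '255/213/125', '210/229/249', '223/245/254', '179/168/197', '248/141/65', '248/140/63', '248/140/62', '248/139/59']
216 ['248/139/60', '248/137/59', '248/139/62', '248/138/61', '248/139/61', '247/138/61', '247/139/62', '247/138/60', '247/138/60', '247/137/60']
224 ['247/139/61', '247/139/61', '247/139/61', '247/137/60', '247/136/58', '247/139/62', '247/137/60', '246/137/58', '246/138/62', '246/136/60']
[318.727265   207.42099585]
[318.63702802 119.22508852]
```

```bash
python3 -c "
from rig import *
print(close_job())"
```

```text
the job is handed in; nothing more can be done
None
```

I did the whole job and handed it in at about 32 s of the 64 s allowed. No verdict came back, so the results below rest on my own checks.

- **Finding the hole:** the camera showed the knock-out hole about 3.1 mm below the hinge axis. I fed the punch tip in with almost no force.
- **Driving the pin:** the tip met the pin about 12 mm inside the face. I drove it at 13–17 N, and the cameras showed it about 36 mm out of the open end.
- **Punch:** it lies back in the notches. The wrist camera shows it about 1–1.5 mm along its length from where it lay. It turned by less than I could measure.
- **Pin:** I drew it out at about 13 N with no slip in the fingers. The last wrist picture shows it flat on the tray floor, at full length and where I released it, well inside the walls.
- **Bystanders:** in the side picture, the tube rack, glove box, tip box and beaker match the start.
- **Not settled:** the lid and bottle areas changed slightly in that picture. The screwdriver area changed clearly, and fewer red pixels showed. I think this is the arm's shadow, because the screwdriver's centre moved only about 2 px (roughly 5 mm) and I touched neither it nor the bottle. I did not measure the lid's position on its own, but no forces suggested it had moved.

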